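# Put the car key away in the hall key chest and shut the drawer

## Task

Put the black car key that lies on the hall table into the open top drawer of the small white key chest, then push that drawer fully shut with the key inside. Leave the white gate remote and the polish tin where they are.

Things in the scene. Friction and masses are not known exactly. Their poses are not given: they have to be found in the camera images.
- car_key: Car key fob, black plastic, 66 x 36 x 16 mm (long along its x, 36 mm wide along its y), with three square buttons on top (one red, two grey) and a thin steel split ring, 23 mm across, that projects 19 mm beyond its -x end. Lies flat on the table, buttons up, at any yaw; about 60 g. Origin: centre of the underside of the black body; z up.
- chest: Fixed key chest, white-painted wood, 220 (deep) x 220 x 130 mm high, with two drawers one above the other, light wooden fronts, brass knobs. Origin: centre of its underside; x points to its back, z up. The lower drawer is and stays shut. The top board covers the rear of the open top drawer: its front edge is 95 mm from the origin towards -x, its faces 118 and 130 mm above the table.
- drawer_floor (a point): Centre of the inner floor of the top drawer, 75 mm above the table; moves with the drawer. z up, -x the way it opens (to the robot). Inside it reaches 87 mm to front and back, 89 mm to each side; walls 33 mm high, front panel 21 mm thick and 43 mm high above the floor. Open to above is only its front part, from the front panel back to the chest: joint value less 6 mm long (about 105 to 140 mm).
- chest_drawer0_handle (a point): Middle of the head of the round brass knob (28 mm across) in the middle of the top drawer's front panel. The point is 35 mm out from the panel, 96 mm above the table and 34 mm below the chest's top; the knob ends 8 mm farther out. Axes as drawer_floor; moves with the drawer. Pushing the knob along +x shuts the drawer.
- chest_drawer0 (a joint): How far the top drawer is open, in m: 0 fully shut against its stop, at the start 0.11 to 0.145. Slides with about 1 N of friction and stays where it is left.
- gate_remote: Bystander: gate remote, white plastic, 62 x 36 x 14 mm, one round blue and one small grey button. Lies flat on the table near the key. Origin: centre of its underside.
- polish_tin: Bystander: round tin of shoe polish, steel with a red lid, 70 mm across, 24 mm high. Stands on the table near the key. Origin: centre of its underside.
There are look-alikes about, which are no part of the job. What is meant by the car_key is not green or turquoise, and is the smaller of those in its own colour.

How it is judged (in metres and radians):
On the way:
1. the car key lies released inside the open top drawer (x of car_key in the frame of drawer_floor between -0.085 and 0.085 m and y of car_key in the frame of drawer_floor between -0.087 and 0.087 m and z of car_key in the frame of drawer_floor between -0.01 and 0.03 m and linear speed of car_key below 0.05 m/s and contact force between the fingers and car_key below 0.1 N and value of joint chest_drawer0 above 0.04 m), for 0.2 s.
At the end, for the whole second after the job is handed in: The car key lies at rest inside the top drawer, the drawer is shut to within 10 mm, and the gate remote and the polish tin are within 30 mm of where they started (x of car_key in the frame of drawer_floor between -0.085 and 0.085 m and y of car_key in the frame of drawer_floor between -0.087 and 0.087 m and z of car_key in the frame of drawer_floor between -0.01 and 0.03 m and linear speed of car_key below 0.05 m/s and value of joint chest_drawer0 below 0.01 m and distance of each of gate_remote, polish_tin from where it was at the start of the episode below 0.03 m); the robot touches nothing.
It fails at once if the gate remote or the polish tin is moved by more than 30 mm (distance of any of gate_remote, polish_tin from where it was at the start of the episode above 0.03 m).
It also fails if it takes over 45 s, if anything falls off the work surface, if the arm or the gripper's body presses on something with over 40 N, if the wrist force passes 120 N, or if a joint passes its speed limit or range.

## Robot

A 6-joint arm with a two-finger parallel gripper is mounted at the origin on the work surface. World frame = base frame: x ahead of the robot, y to its left, z up, the work surface at z = 0. Lengths are in mm, angles in degrees, forces in N, time in s.
With the tool pointing down it reaches from about 300 to 850 mm from the base axis. Payload 4.2 kg.
Tool frame: the origin (TCP) lies midway between the tips of the shut fingers; the grasp point (between the pads) lies 19 mm behind it (env.grip_depth is the distance from the TCP to the grasp point, in mm); z points along the fingers, y is the line along which they close (so a half turn about z gives the same grasp; the last joint's range is limited). The gripper opens to 91 mm and grips with 3 to 60 N. Pads are 32 mm wide; open, the fingers measure 118 mm over their backs; the gripper's body (76 mm by 178 mm) begins 60 mm behind the grasp point.
Start: joints at [64.802, 18.312, 89.639, -0, 72.044, -1.146], TCP at [234.361, 525.089, 213.976] pointing down, gripper open.
Joint ranges: [-177.97, 177.97], [-48.28, 115.42], [12.27, 149.76], [-77.06, 257.06], [2.81, 150.46], [-146.56, 146.56]. Speed limits (degrees/s): [147.25, 147.25, 180, 180, 180, 180].

## Interface

Orientations are given as [roll, pitch, yaw] about the fixed x, y, z axes, in that order (R = Rz(yaw) Ry(pitch) Rx(roll)).
In Python, from workcell import env, eyes gives the robot as it stands.
- The arm moves only by the tool send_rows, never from a script. Its argument "motion" is a list of rows, each a list of 7 numbers: the shift along the world's x, y, z normalised to -1 to 1, where 1 is 0.5 m, then the turn, a rotation vector about the world's x, y, z normalised to -1 to 1, where 1 is 60 degrees, then the opening, from -1 (shut) to 1 (fully open). A call has 1 to 20 rows; each row is the pose to reach, as a shift and turn from the pose commanded when the call began; what a row does not reach only later rows make up. A row lasts 1/8 s, in which the tool goes at most 62.5 mm and 10.7 degrees, less where a joint would pass 70% of its speed; a pose out of reach is approached as far as the arm can. A call with a number of a shift or a turn outside -1 to 1 is refused whole. A call with a gripper value outside its range is refused whole. The fingers move at their own pace and stop on an object; "squeeze" is the grip in N (left out, the last holds). Time passes only in rows, so rows that repeat a pose let the fingers close. It gives the time, the measured TCP pose, the force, the opening and the grip force at its end, in the units of the state.
- env.state(): the state, without advancing time (a new reading comes with each control period).
- eyes.grab_frame(name): name is "scene" or "top" or "wrist"; returns a dict with "pixels" (480x640x3 uint8, red, green, blue), "depth" (480x640 float32, mm along the optical axis (not along the pixel's ray), 0 where there is no reading), "fx", "fy", "cx", "cy" (pixels), "R" (3x3) and "t" (3): a world point X has camera coordinates R X + t; the wrist camera has in their place "T_tool_cam" (4x4, takes a point from camera to tool coordinates, whose origin is the TCP and whose axes are the flange's). Camera axes: x right, y down, z forward; pixel columns grow to the right and rows downward; lengths in mm; the calibration is good to about 2 mm. The wrist camera is an equidistant fisheye: a pixel r from the principal point sees the ray r / f radians off the axis. A picture is of the moment at which its call begins: read the wrist's pose just before it.
- env.job_done(): hands the job in; it is judged then, once.
The state is a dict: "time_s": time; "qpos": joint angles; "qvel": joint speeds; "effort": joint torques, N m; "ee_pos": TCP position; "ee_rot": TCP orientation; "force": force on the tool from outside, world axes, zero at the start; "torque": the same for the moment, N m; "gripper_width": finger opening in mm; "gripper_force": force on a finger pad.
Only numpy, scipy, OpenCV 4.12 (cv2) and the standard library are available. Lean on these libraries where they do the work, as an engineer would, in place of code of your own. Each camera call takes 0.05 s, during which the arm holds its last target. There are 200 camera calls.

## Working session

There is one attempt and no reset: what is moved stays moved. The work goes in short steps, Python scripts to look and compute and a tool call to move; the robot and the scene stay as the last step left them, time stands still between calls to the robot, and variables do not carry over. Pictures are saved under pics/ and viewed, at most 10 in all, crops included, and the job is handed in when it is done.

Besides the shell and the picture viewer there is one more tool, called after ">>>" as name(argument=value, ...) on one line, values as JSON. send_rows: Moves the arm, as the interface text tells. Its arguments: {"type":"object","properties":{"motion":{"type":"array"},"squeeze":{"type":"number"}},"required":["motion"]}

```bash
mkdir -p pics; cat > h.py <<'E'
import numpy as np, cv2
from workcell import env, eyes
def pts(f):
    d=f["depth"]; v,u=np.mgrid[:480,:640]
    c=np.stack([(u-f["cx"])/f["fx"]*d,(v-f["cy"])/f["fy"]*d,d],-1)
    return (c-np.array(f["t"]).ravel())@np.array(f["R"])
def save(n,im): cv2.imwrite("pics/"+n,cv2.cvtColor(im,cv2.COLOR_RGB2BGR))
E
python3 - <<'E'
from h import *
for n in("top","scene"):
    f=eyes.grab_frame(n); save(n+"0.png",f["pixels"]); np.savez(n+"0.npz",**f); R=np.array(f["R"]); print(n,-R.T@np.array(f["t"]).ravel(),R[2],f["fx"])
print(env.state())
E
```

```text
top [ 471.76587227 -103.05674846 1416.08184573] [ 0.05652571 -0.00875631 -0.99836275] 560.4212974783767
scene [1098.79703754 -550.72019625  709.90293824] [-0.58831779  0.48149968 -0.64964624] 439.560946604904
{'time_s': 0.1, 'qpos': array([ 6.48039195e+01,  1.83486021e+01,  8.96991840e+01,  6.08894191e-04,
        7.20413524e+01, -1.14555153e+00]), 'qvel': array([-0.03420499, -0.02376356, -0.15718877, -0.02053636, -0.01011454,
       -0.06171879]), 'effort': array([ 2.64711853e-03, -4.13332701e+01, -2.32508969e+01,  7.28603778e-02,
        4.22451657e-02, -2.50403576e-05]), 'ee_pos': array([234.14478817, 524.69256524, 213.19964685]), 'ee_rot': array([-1.79910891e+02, -2.36090386e-03,  1.55949281e+02]), 'force': array([ 0.02127863, -0.96052585,  0.28202706]), 'torque': array([-0.01944575,  0.02514006, -0.01512901]), 'gripper_force': 0.0, 'gripper_width': 91.13432837398568}
```

View pics/top0.png

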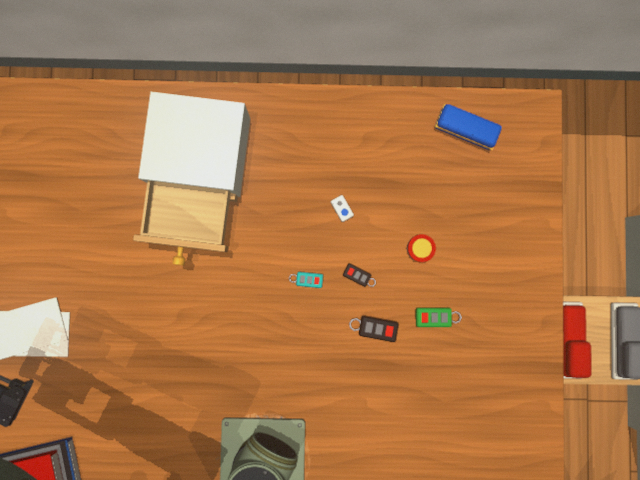

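View pics/scene0.png

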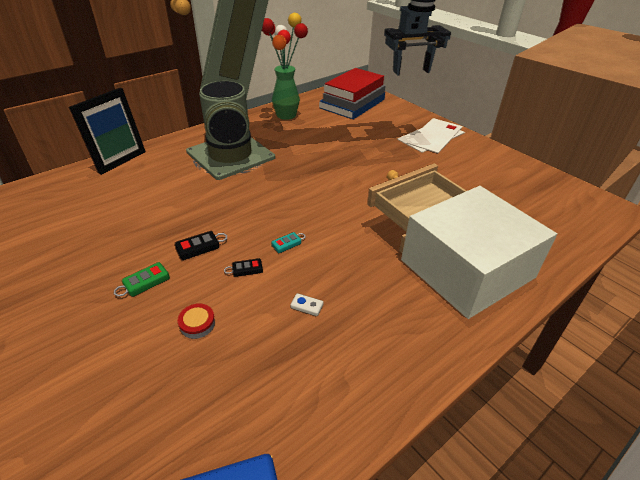

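The top view shows the small black key at about (358,274) with its ring at (373,282). The larger black look-alike is at (378,328). The remote is at (342,208), the tin at (421,248), and the chest at (195,140) with its drawer open towards the robot and the knob at (180,256).

```bash
cat > m.py <<'E'
from h import *
f=dict(np.load("top0.npz")); P=pts(f); im=f["pixels"]
def ray(u,v,z):
    R=f["R"];c=-R.T@f["t"]; d=R.T@np.array([(u-f["cx"])/f["fx"],(v-f["cy"])/f["fy"],1]); return c+d*(z-c[2])/d[2]
hsv=cv2.cvtColor(im,cv2.COLOR_RGB2HSV)
def sub(m,x0,x1,y0,y1):
    o=np.zeros_like(m); o[y0:y1,x0:x1]=m[y0:y1,x0:x1]; return o.astype(np.uint8)
# key: dark or button inside
dark=(im.max(-1)<70)
m=sub(dark,338,368,260,290)
m=cv2.morphologyEx(m,cv2.MORPH_CLOSE,np.ones((5,5)))
r=cv2.minAreaRect(np.argwhere(m)[:,::-1].astype(np.float32)); b=cv2.boxPoints(r)
print("key px",r); B=np.array([ray(u,v,16) for u,v in b]);print(B.round(),B.mean(0).round(1),[np.linalg.norm(B[i]-B[i-1]).round() for i in range(4)])
print("depth z key",np.median(P[m>0],0))
# chest top
m=((abs(P[...,2]-130)<6)&(hsv[...,1]<60)); m=sub(m,100,280,70,230)
r=cv2.minAreaRect(np.argwhere(m)[:,::-1].astype(np.float32)); b=cv2.boxPoints(r)
B=np.array([ray(u,v,130) for u,v in b]);print("chest",B.round(),B.mean(0).round(1),[np.linalg.norm(B[i]-B[i-1]).round() for i in range(4)])
# knob + front panel
m=sub((P[...,2]>80)&(P[...,2]<125),165,195,248,275); print("knob",m.sum(),P[m>0].mean(0),P[m>0].min(0),P[m>0].max(0))
m=sub((abs(P[...,2]-118)<6)&(hsv[...,1]>60),120,245,225,262)
r=cv2.minAreaRect(np.argwhere(m)[:,::-1].astype(np.float32)); b=cv2.boxPoints(r)
B=np.array([ray(u,v,118) for u,v in b]);print("panel",B.round(),B.mean(0).round(1),[np.linalg.norm(B[i]-B[i-1]).round() for i in range(4)])
for n,u,v,z in(("ring",373,282,3),("remote",342,208,14),("tin",421,248,24),("bigkey",378,328,16),("turq",308,280,16)): print(n,ray(u,v,z).round(),P[v,u].round())
E
python3 m.py
```

```text
key px ((356.2000427246094, 274.60003662109375), (24.149532318115234, 12.521980285644531), 26.56505012512207)
[[ 460. -188.   16.]
 [ 488. -202.   16.]
 [ 463. -256.   16.]
 [ 434. -242.   16.]] [ 461.4 -222.    16. ] [np.float64(60.0), np.float64(31.0), np.float64(60.0), np.float64(31.0)]
depth z key [ 450.23243447 -211.49053097   15.35466427]
chest [[675. 294. 130.]
 [879. 276. 130.]
 [856.  53. 130.]
 [652.  73. 130.]] [765.3 174.  130. ] [np.float64(222.0), np.float64(205.0), np.float64(224.0), np.float64(205.0)]
knob 142 [493.89421322 199.69957335 104.73413387] [478.41549392 188.48877957  91.76973291] [516.24630897 216.52166316 115.74067247]
panel [[554. 306. 118.]
 [569.  95. 118.]
 [493.  89. 118.]
 [478. 299. 118.]] [523.6 197.4 118. ] [np.float64(76.0), np.float64(212.0), np.float64(76.0), np.float64(211.0)]
ring [ 443. -266.    3.] [ 443. -266.    0.]
remote [ 628. -184.   14.] [ 628. -184.   14.]
tin [ 531. -382.   24.] [ 531. -382.   24.]
bigkey [ 330. -278.   16.] [ 331. -277.   23.]
turq [ 446. -102.   16.] [ 446. -102.   18.]
```

>>> send_rows(motion=[[0.226,-0.75,0.02,0,0,-0.767,0.6],[0.226,-0.75,0.02,0,0,-0.767,0.6],[0.226,-0.75,0.02,0,0,-0.767,0.6],[0.226,-0.75,0.02,0,0,-0.767,0.6],[0.226,-0.75,0.02,0,0,-0.767,0.6],[0.226,-0.75,0.02,0,0,-0.767,0.6],[0.226,-0.75,0.02,0,0,-0.767,0.6]])

```text
time_s: 0.98
ee_pos: [347.5, 147.1, 223.9]
ee_rot: [-180.0, 0.0, 109.7]
force: [1.2, 0.9, -0.3]
gripper_width: 73.2
gripper_force: 0.0
```

>>> send_rows(motion=[[0.226,-0.752,0,0,0,-0.767,0.6],[0.226,-0.752,0,0,0,-0.767,0.6],[0.226,-0.752,0,0,0,-0.767,0.6],[0.226,-0.752,0,0,0,-0.767,0.6],[0.226,-0.752,0,0,0,-0.767,0.6],[0.226,-0.752,0,0,0,-0.767,0.6],[0.226,-0.752,0,0,0,-0.767,0.6],[0.226,-0.752,-0.1,0,0,-0.767,0.6],[0.226,-0.752,-0.1,0,0,-0.767,0.6]])

```text
time_s: 2.1
ee_pos: [457.5, -224.0, 170.8]
ee_rot: [-179.5, -0.0, 63.9]
force: [-0.3, 0.1, -0.1]
gripper_width: 72.8
gripper_force: 0.0
```

```bash
cat > w.py <<'E'
from h import *
from scipy.spatial.transform import Rotation as Ro
import sys
s=env.state(); f=eyes.grab_frame("wrist"); n=sys.argv[1]; save(n+".png",f["pixels"])
np.savez(n+".npz",**f,pos=s["ee_pos"],rot=s["ee_rot"]); print(s["time_s"],s["ee_pos"],s["ee_rot"],s["qpos"].round(),s["gripper_width"],f["fx"],f["cx"],f["cy"],f["T_tool_cam"])
E
python3 w.py w1
```

```text
2.1 [ 457.45750545 -224.02304069  170.8286539 ] [-1.79456865e+02 -3.04076944e-02  6.39137795e+01] [-27.  15. 102.   0.  64.  -1.] 72.76251033684404 371.64829954431775 316.95148155664754 240.33746117126418 [[-4.85019574e-05 -9.55107295e-01 -2.96260110e-01  8.50890254e+01]
 [ 9.99999876e-01  1.00290495e-04 -4.87038686e-04 -1.46389670e+00]
 [ 4.94886275e-04 -2.96260097e-01  9.55107172e-01 -1.70911014e+02]
 [ 0.00000000e+00  0.00000000e+00  0.00000000e+00  1.00000000e+00]]
```

View pics/w1.png

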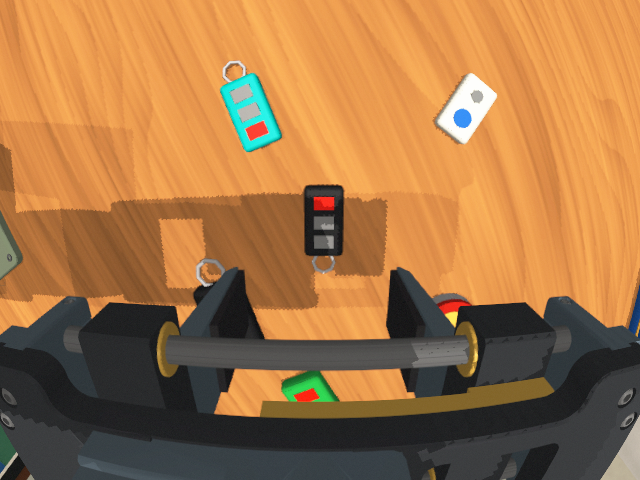

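The wrist view shows the key body from (305,185) to (343,255) with its ring at (323,263), so it is aligned with the fingers. The big key's ring is at (210,271).

```bash
cat >> h.py <<'E'
from scipy.spatial.transform import Rotation as Ro
def wray(f,u,v,z):
    a=np.array([u-f["cx"],v-f["cy"]]);r=np.hypot(*a);th=r/f["fx"]
    d=np.array([*(a/max(r,1e-9)*np.sin(th)),np.cos(th)]);T=f["T_tool_cam"]
    R=Ro.from_euler("xyz",f["rot"],degrees=True).as_matrix()
    c=R@T[:3,3]+f["pos"]; d=R@T[:3,:3]@d; return c+d*(z-c[2])/d[2]
E
python3 - <<'E'
from h import *
f=dict(np.load("w1.npz")); im=f["pixels"]
m=np.zeros((480,640),np.uint8); m[175:258,295:352]=im[175:258,295:352].max(-1)<55
m=cv2.morphologyEx(m,cv2.MORPH_CLOSE,np.ones((15,15)));m=cv2.morphologyEx(m,cv2.MORPH_OPEN,np.ones((9,9)))
r=cv2.minAreaRect(np.argwhere(m)[:,::-1].astype(np.float32)); print(r)
B=np.array([wray(f,u,v,14) for u,v in cv2.boxPoints(r)]);c=B.mean(0);print(B.round(),c,[np.linalg.norm(B[i]-B[i-1]).round() for i in range(4)])
R=Ro.from_euler("xyz",f["rot"],degrees=True).as_matrix()
print("tool err",R.T@(c-f["pos"]))
for u,v in((210,271),(323,263),(262,335)): 
    p=wray(f,u,v,3); print(p.round(), (R.T@(p-c)).round())
E
```

```text
((323.5, 220.5), (69.0, 37.0), 90.0)
[[ 460. -187.   14.]
 [ 490. -202.   14.]
 [ 462. -261.   14.]
 [ 431. -245.   14.]] [ 460.75808325 -223.79334692   14.        ] [np.float64(65.0), np.float64(33.0), np.float64(65.0), np.float64(35.0)]
tool err [  1.57440477   4.3498721  156.79532238]
[ 334. -222.    3.] [ -54. -114.   12.]
[ 441. -264.    3.] [-45.  -0.  11.]
[ 346. -310.    3.] [-128.  -65.   12.]
```

>>> send_rows(motion=[[0.006,0.001,-0.1,0,0,0,0.6],[0.006,0.001,-0.2,0,0,0,0.6],[0.006,0.001,-0.28,0,0,0,0.6],[0.006,0.001,-0.328,0,0,0,0.6],[0.006,0.001,-0.328,0,0,0,0.6]])

```text
time_s: 2.78
ee_pos: [463.7, -224.8, 10.3]
ee_rot: [-180.0, -0.0, 64.0]
force: [0.2, 0.8, 0.6]
gripper_width: 72.9
gripper_force: 0.0
```

>>> send_rows(motion=[[-0.006,0.002,-0.011,0,0,0,0.6],[-0.006,0.002,-0.011,0,0,0,0.0],[-0.006,0.002,-0.011,0,0,0,-0.8],[-0.006,0.002,-0.011,0,0,0,-0.8],[-0.006,0.002,-0.011,0,0,0,-0.8],[-0.006,0.002,-0.011,0,0,0,-0.8],[-0.006,0.002,-0.011,0,0,0,-0.8]], squeeze=20)

```text
time_s: 3.65
ee_pos: [460.7, -224.6, 4.7]
ee_rot: [180.0, 0.0, 63.9]
force: [-1.0, 0.0, 2.6]
gripper_width: 35.8
gripper_force: 20.0
```

>>> send_rows(motion=[[0,0,0.12,0,0,0,-0.8],[0,0,0.25,0,0,0,-0.8],[0.03,0.08,0.35,0,0,0,-0.8],[0.08,0.2,0.45,0,0,0.08,-0.8],[0.12,0.32,0.45,0,0,0.16,-0.8],[0.16,0.44,0.45,0,0,0.24,-0.8],[0.2,0.56,0.45,0,0,0.343,-0.8],[0.24,0.68,0.45,0,0,0.343,-0.8],[0.288,0.8,0.45,0,0,0.343,-0.8],[0.288,0.828,0.45,0,0,0.343,-0.8],[0.288,0.828,0.45,0,0,0.343,-0.8]])

```text
time_s: 5.03
ee_pos: [604.2, 192.3, 228.0]
ee_rot: [-179.9, 0.0, 84.7]
force: [-0.6, -0.3, -0.7]
gripper_width: 35.7
gripper_force: 20.0
```

```bash
python3 w.py w2; python3 - <<'E'
from h import *
f=dict(np.load("top0.npz")); P=pts(f)
a=np.deg2rad(-5.4); X=np.array([np.cos(a),np.sin(a)]);Y=np.array([-X[1],X[0]])
o=np.array([757.8,174.7]); cx=(P[...,:2]-o)@X; cy=(P[...,:2]-o)@Y
for y0,y1 in((-70,-30),(30,70),(-8,8)):
    for x in range(-300,-80,6):
        m=(cx>x)&(cx<=x+6)&(cy>y0)&(cy<y1)
        if m.sum(): print((x,int(np.median(P[m][:,2]))),end=" ")
    print()
m=(cx>-255)&(cx<-225)&(P[...,2]>108);print("panel y",cy[m].min(),cy[m].max())
E
```

```text
5.025 [604.15819618 192.30230278 227.98847989] [-1.79886246e+02  1.48831551e-02  8.47058838e+01] [17. 23. 80.  0. 77. 22.] 35.67348793351202 371.64829954431775 316.95148155664754 240.33746117126418 [[-4.29269403e-05 -9.55171221e-01 -2.96053941e-01  8.55483362e+01]
 [ 9.99999765e-01  1.61396989e-04 -6.65718850e-04 -1.04246620e+00]
 [ 6.83657702e-04 -2.96053900e-01  9.55170990e-01 -1.70923728e+02]
 [ 0.00000000e+00  0.00000000e+00  0.00000000e+00  1.00000000e+00]]
(-300, 0) (-294, 0) (-288, 0) (-282, 0) (-276, 1) (-270, 1) (-264, 0) (-258, 1) (-252, 1) (-246, 0) (-240, 114) (-234, 118) (-228, 117) (-222, 109) (-216, 75) (-210, 75) (-204, 76) (-198, 75) (-192, 76) (-186, 76) (-180, 75) (-174, 75) (-168, 75) (-162, 76) (-156, 75) (-150, 75) (-144, 75) (-138, 75) (-132, 76) (-126, 75) (-120, 75) (-114, 76) (-108, 76) (-102, 75) (-96, 119) (-90, 131) (-84, 130) 
(-300, 0) (-294, 0) (-288, 0) (-282, 1) (-276, 0) (-270, 1) (-264, 0) (-258, 0) (-252, 0) (-246, 0) (-240, 114) (-234, 118) (-228, 117) (-222, 108) (-216, 76) (-210, 75) (-204, 75) (-198, 75) (-192, 77) (-186, 74) (-180, 75) (-174, 75) (-168, 76) (-162, 76) (-156, 75) (-150, 75) (-144, 75) (-138, 76) (-132, 76) (-126, 75) (-120, 76) (-114, 76) (-108, 75) (-102, 76) (-96, 82) (-90, 130) (-84, 131) 
(-300, 0) (-294, 1) (-288, 0) (-282, 3) (-276, 105) (-270, 105) (-264, 97) (-258, 94) (-252, 4) (-246, 97) (-240, 106) (-234, 119) (-228, 118) (-222, 108) (-216, 76) (-210, 75) (-204, 76) (-198, 76) (-192, 76) (-186, 76) (-180, 76) (-174, 76) (-168, 75) (-162, 75) (-156, 76) (-150, 74) (-144, 76) (-138, 75) (-132, 77) (-126, 75) (-120, 76) (-114, 75) (-108, 77) (-102, 75) (-96, 100) (-90, 129) (-84, 129) 
panel y -105.98938659200122 109.08829756570802
```

View pics/w2.png

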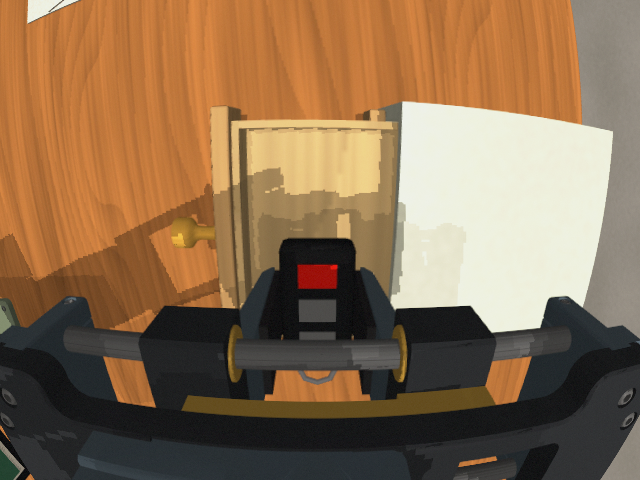

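The wrist view shows the key held squarely above the drawer opening, between the panel at u≈235 and the chest edge at u≈395. The knob is at (185,233).

>>> send_rows(motion=[[-0.007,-0.005,-0.08,0,0,0,-0.8],[-0.007,-0.005,-0.16,0,0,0,-0.8],[-0.007,-0.005,-0.22,0,0,0,-0.8],[-0.007,-0.005,-0.26,0,0,0,-0.8],[-0.007,-0.005,-0.285,0,0,0,-0.8],[-0.007,-0.005,-0.285,0,0,0,-0.8],[-0.007,-0.005,-0.285,0,0,0,-0.8]])

```text
time_s: 5.95
ee_pos: [601.5, 186.9, 88.0]
ee_rot: [179.9, -0.0, 84.5]
force: [0.1, 0.1, 0.0]
gripper_width: 35.8
gripper_force: 20.0
```

>>> send_rows(motion=[[0,0.002,-0.012,0,0,0,-0.8],[0,0.002,-0.012,0,0,0,-0.8],[0,0.002,-0.012,0,0,0,0.1],[0,0.002,-0.012,0,0,0,0.1],[0,0.002,-0.012,0,0,0,0.1],[0,0.002,-0.012,0,0,0,0.1],[0,0.002,0.03,0,0,0,0.1],[0,0.002,0.12,0,0,0,0.1],[0,0.002,0.22,0,0,0,0.1],[0,0.002,0.29,0,0,0,0.1],[0,0.002,0.29,0,0,0,0.1]])

```text
time_s: 7.32
ee_pos: [602.4, 188.6, 235.5]
ee_rot: [179.6, -0.2, 84.5]
force: [-0.8, -0.4, -0.3]
gripper_width: 49.9
gripper_force: 0.0
```

```bash
python3 w.py w3
```

```text
7.325 [602.42985649 188.55446261 235.52857868] [ 1.79606894e+02 -1.55934874e-01  8.44877650e+01] [16. 23. 80. -0. 77. 22.] 49.855008529581546 371.64829954431775 316.95148155664754 240.33746117126418 [[-4.13643583e-05 -9.55170344e-01 -2.96056772e-01  8.55448568e+01]
 [ 9.99999767e-01  1.62396283e-04 -6.63658059e-04 -1.04623717e+00]
 [ 6.81985016e-04 -2.96056730e-01  9.55170114e-01 -1.70928845e+02]
 [ 0.00000000e+00  0.00000000e+00  0.00000000e+00  1.00000000e+00]]
```

View pics/w3.png

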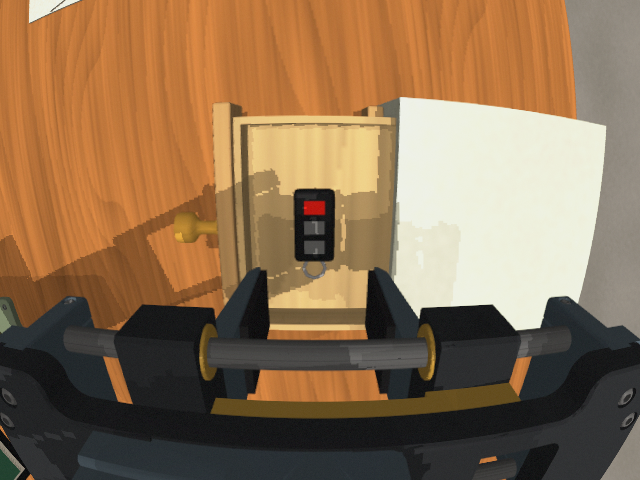

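The key lies on the drawer floor at (314,225), with the fingers clear of it. Next I close the fingers and move in front of the knob.

>>> send_rows(motion=[[-0.1,0.01,0,0,0,0,-1],[-0.2,0.02,0,0,0,0,-1],[-0.3,0.03,0,0,0,0,-1],[-0.338,0.033,-0.02,0,0,0,-1],[-0.338,0.033,-0.1,0,0,0,-1],[-0.338,0.033,-0.2,0,0,0,-1],[-0.338,0.033,-0.28,0,0,0,-1],[-0.338,0.033,-0.307,0,0,0,-1],[-0.338,0.033,-0.307,0,0,0,-1]])

```text
time_s: 8.5
ee_pos: [431.3, 204.3, 77.6]
ee_rot: [-179.9, 0.1, 84.5]
force: [0.3, 0.2, -0.2]
gripper_width: 0.6
gripper_force: 0.0
```

```bash
python3 -c "
from h import *
s=env.state();print(s['ee_pos'],s['gripper_width'],s['force']);p=s['ee_pos']
a=np.deg2rad(-5.4);X=np.array([np.cos(a),np.sin(a)]);Y=np.array([-X[1],X[0]]);d=p[:2]-[757.8,174.7];print(d@X,d@Y)
save('s2.png',eyes.grab_frame('scene')['pixels'][100:340,300:620].repeat(2,0).repeat(2,1))"
```

```text
[431.25749782 204.30388104  77.61760041] 0.5553267299631128 [ 0.29061834  0.17943534 -0.17913677]
-327.87926630651134 -1.2578661401804994
```

View pics/s2.png

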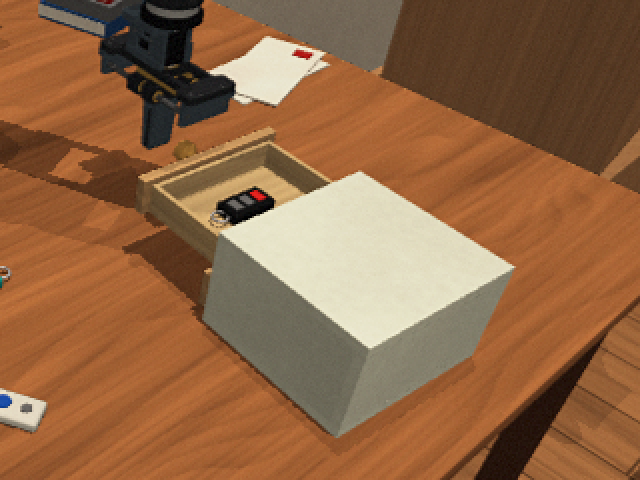

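The fingers hang just in front of the knob (185,150), with the key in the drawer at (245,205).

>>> send_rows(motion=[[0.02,0.001,0.008,0,0,0,-1],[0.04,-0.002,0.008,0,0,0,-1],[0.06,-0.004,0.008,0,0,0,-1],[0.08,-0.006,0.008,0,0,0,-1],[0.1,-0.007,0.008,0,0,0,-1],[0.12,-0.009,0.008,0,0,0,-1],[0.14,-0.011,0.008,0,0,0,-1],[0.16,-0.013,0.008,0,0,0,-1],[0.18,-0.015,0.008,0,0,0,-1],[0.2,-0.017,0.008,0,0,0,-1],[0.22,-0.019,0.008,0,0,0,-1],[0.24,-0.021,0.008,0,0,0,-1],[0.26,-0.023,0.008,0,0,0,-1],[0.275,-0.024,0.008,0,0,0,-1],[0.285,-0.025,0.008,0,0,0,-1],[0.285,-0.025,0.008,0,0,0,-1]])

```text
time_s: 10.55
ee_pos: [575.2, 192.4, 82.7]
ee_rot: [179.9, -0.0, 84.5]
force: [-0.3, -0.5, 0.6]
gripper_width: 0.5
gripper_force: 0.0
```

>>> send_rows(motion=[[0.006,-0.001,0,0,0,0,-1],[0.012,-0.001,0,0,0,0,-1],[0.018,-0.002,0,0,0,0,-1],[0.024,-0.002,0,0,0,0,-1],[0.024,-0.002,0,0,0,0,-1]])

```text
time_s: 11.18
ee_pos: [586.9, 191.0, 82.5]
ee_rot: [179.9, -0.0, 84.5]
force: [0.1, -0.9, 0.1]
gripper_width: 0.4
gripper_force: 0.0
```

```bash
python3 -c "
from h import *
f=eyes.grab_frame('scene');im=f['pixels'];P=pts(f);print(env.state()['force'])
save('s3.png',im[100:340,300:620].repeat(2,0).repeat(2,1))"
```

```text
[-0.66931258 -0.14301811  0.7794133 ]
```

View pics/s3.png

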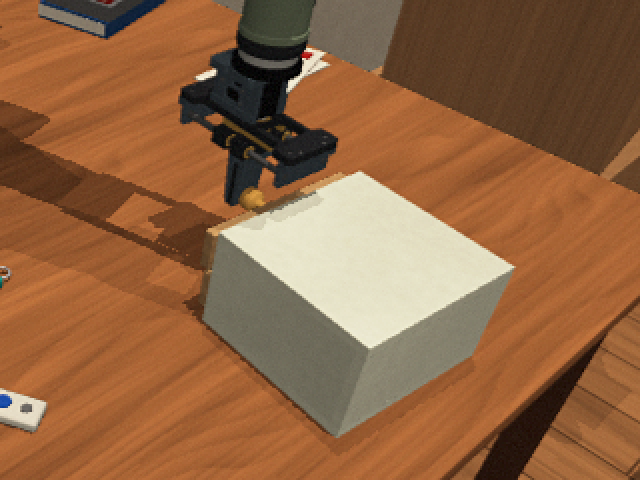

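The drawer is nearly shut, with the finger on the knob at (250,198). I push on slowly in small steps until the force shows the stop.

>>> send_rows(motion=[[0.004,0,0,0,0,0,-1],[0.008,-0.001,0,0,0,0,-1],[0.008,-0.001,0,0,0,0,-1]])

```text
time_s: 11.6
ee_pos: [590.6, 190.6, 82.5]
ee_rot: [180.0, -0.0, 84.5]
force: [-0.9, -0.8, 0.3]
gripper_width: 0.4
gripper_force: 0.1
```

>>> send_rows(motion=[[0.004,0,0,0,0,0,-1],[0.006,-0.001,0,0,0,0,-1],[0.006,-0.001,0,0,0,0,-1]])

```text
time_s: 11.98
ee_pos: [593.6, 190.1, 82.5]
ee_rot: [180.0, -0.0, 84.5]
force: [-0.1, 0.2, -0.1]
gripper_width: 0.4
gripper_force: 0.2
```

>>> send_rows(motion=[[0.004,0,0,0,0,0,-1],[0.006,-0.001,0,0,0,0,-1],[0.006,-0.001,0,0,0,0,-1]])

```text
time_s: 12.35
ee_pos: [595.2, 190.0, 82.4]
ee_rot: [-179.9, -0.0, 84.5]
force: [-4.6, 1.7, 1.7]
gripper_width: 0.3
gripper_force: 2.4
```

>>> send_rows(motion=[[0.004,0,0,0,0,0,-1],[0.006,-0.001,0,0,0,0,-1],[0.006,-0.001,0,0,0,0,-1]])

```text
time_s: 12.72
ee_pos: [595.2, 189.9, 82.4]
ee_rot: [-179.5, -0.0, 84.5]
force: [-11.2, 3.2, 6.1]
gripper_width: 0.5
gripper_force: 6.2
```

The stop is reached: the pose stalls and the force rises. I back off and check.

>>> send_rows(motion=[[-0.02,0.002,0,0,0,0,-1],[-0.08,0.008,0,0,0,0,-1],[-0.16,0.015,0,0,0,0,-1],[-0.24,0.02,0.05,0,0,0,-1],[-0.34,0.03,0.15,0,0,0,-1],[-0.4,0.03,0.2,0,0,0,-1],[-0.4,0.03,0.2,0,0,0,-1],[-0.4,0.03,0.2,0,0,0,-1]])

```text
time_s: 13.72
ee_pos: [400.1, 204.0, 182.4]
ee_rot: [179.9, -0.0, 84.5]
force: [-0.0, -0.0, -0.1]
gripper_width: 0.3
gripper_force: 0.0
```

```bash
python3 - <<'E'
from h import *
f=eyes.grab_frame('top');P=pts(f);save('top9.png',f['pixels'])
a=np.deg2rad(-5.4);X=np.array([np.cos(a),np.sin(a)]);Y=np.array([-X[1],X[0]]);o=np.array([757.8,174.7]);cx=(P[...,:2]-o)@X;cy=(P[...,:2]-o)@Y
for x in range(-150,-84,3):
    m=(cx>x)&(cx<=x+3)&(abs(cy)>25)&(abs(cy)<80)
    if m.sum(): print((x,int(np.median(P[m][:,2]))),end=" ")
print(P[208,342],P[248,421])
E
```

```text
(-150, 0) (-147, 0) (-144, 0) (-141, 0) (-138, 0) (-135, 1) (-132, 0) (-129, 1) (-126, 1) (-123, 1) (-120, 0) (-117, 1) (-114, 1) (-111, 62) (-108, 117) (-105, 118) (-102, 117) (-99, 118) (-96, 123) (-93, 130) (-90, 131) (-87, 130) [ 627.79319762 -183.9008932    13.4376893 ] [ 530.62841779 -381.5440006    25.21298488]
```

View pics/top9.png

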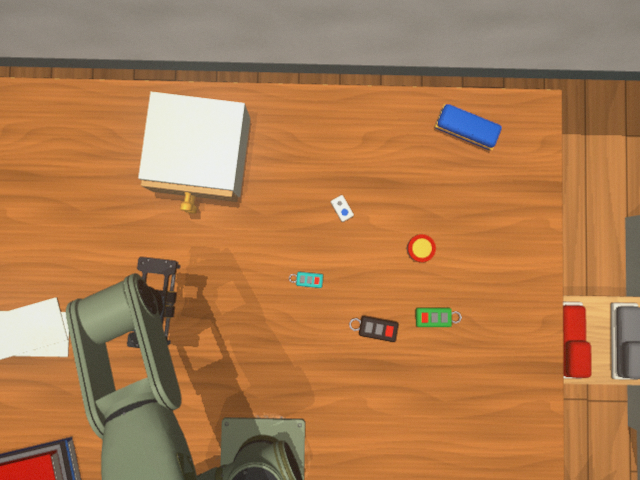

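The drawer is shut (panel face at chest x ≈ -110), the remote (342,208) and the tin (421,248) haven't moved, and the arm is clear.

```bash
python3 -c "
from workcell import env
print(env.job_done())"
```

```text
the job is handed in; nothing more can be done
None
```

The small black car key is in the top drawer, the drawer is pushed shut against its stop, the gate remote and polish tin have not moved, and the job was handed in at about 14 s; no verdict was returned.

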